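# Open the long case and put the last cheroot in

## Task

Push up the lid of the longer wooden case by its front tab until it tips past its balance point and stays open by itself, and let go of it. Then take the loose cheroot out of its cradle and lay it flat and lengthways inside the open case, without dropping it or letting it roll onto the table. Keep the shorter case shut and leave everything else standing where it is.

Things in the scene. Friction and masses are not known exactly. Their poses are not given: they have to be found in the camera images.
- long_case: Longer of two wooden cases with hinged lids: 206 mm long (y), 106 deep (x), 54 high, fixed. Origin: centre of underside. +x points from tab side (front) to hinge side (back), z up. Walls 4-5 mm, rim 49 mm above table; inside 92 (x) by 196 mm (y), filled with cheroots to 24 mm above the table: that layer is the level floor on which one more comes to lie. 
- long_case_lid (a joint): Its lid, rad: 0 shut, grows as it opens, stop at 1.75. Hinge axis along case y, at case x +51 mm, 49 mm above the table. Plate 101 mm from hinge to front edge, 206 wide, 5 thick, underside level with the hinge axis when shut; the tab reaches 129 mm from the hinge. Free-moving: falls shut below about 1.5 rad, beyond that falls back on its stop and stays.
- long_case_tab (a point): Middle of the long case's wooden thumb tab (40 mm wide along the case's y, 28 mm proud of the lid's front edge, 6 mm thick, brass strap on top); moves with the lid. Shut: 64 mm in front of the case's origin, 52 mm above the table. Below it (underside 49 mm up) all is free.
- short_case: The shorter case of the same make, 126 mm long (y), 88 mm deep (x), 52 mm high shut, fixed; origin centre of underside, +x from tab side to hinge side. Must stay shut.
- short_case_lid (a joint): Lid of the short case, rad, 0 shut, grows as it opens; must stay shut.
- cradle: Fixed wooden cradle: base board 60 (x) by 84 mm (y), 10 thick, origin centre of underside. Two saddles, 10 mm thick along y, centred at y = +-34 mm, 44 mm wide in x, 46 mm high, with shallow V grooves (flanks at 30 degrees). The cheroot lies in them along the cradle's y; between the saddles 58 mm are free down to the base board.
- cheroot_mid (a point): Centre of the loose cheroot lying in the cradle: a stiff round rod 102 mm long, 12 mm in diameter, about 20 g; it starts with its centre about 42 mm above the table.
- cheroot: The same loose cheroot; its own y axis runs along its length.
- loose_lid_mid (a point): bystander, loose, leave alone: round lacquer box lid lying by itself, 77 mm across, 30 mm high (its middle), in front of the cradle
- spool_mid (a point): bystander, loose, leave alone: thread spool 40 mm across, 48 mm high (its middle), behind the cradle
- glue_pot_mid (a point): bystander, loose, leave alone: round pot 65 mm across, 44 mm high (its middle), near the table's front edge
- stamp_mid (a point): bystander, loose, leave alone: rubber stamp with a knob, 36x47 mm, 52 mm high (its middle), near the table's front edge
- dot_box_mid (a point): bystander, loose, leave alone: round lacquer box 63 mm across, 80 mm high (its middle), at the back
- umber_box_mid (a point): bystander, loose, leave alone: round lacquer box 59 mm across, 72 mm high (its middle), at the back
- bundle_mid (a point): bystander, loose, leave alone: bundle of cheroots 51x111 mm, 21 mm high (its middle), at the back
Things that resemble listed ones, but are neither listed nor needed, are in the scene too. What is shaped like the cheroot but black is not meant.

How it is judged:
On the way:
1. the long case's lid stands open by itself, past its balance point, untouched by the robot (value of joint long_case_lid above 1.6 rad and contact force between each of the fingers, the arm and long_case_lid below 0.05 N), for 0.2 s.
At the end, for the whole second after the job is handed in: Long lid stands open by itself (over 1.6 rad, still); cheroot at rest, flat inside that case, centre within 46 mm (across) and 60 mm (along) of the case centre, 24 to 42 mm above its underside, within 0.5 rad of lengthways; short lid shut (under 0.1 rad) (value of joint long_case_lid above 1.6 rad and velocity of joint long_case_lid between -0.1 and 0.1 rad/s and x of cheroot_mid in the frame of long_case between -0.046 and 0.046 m and y of cheroot_mid in the frame of long_case between -0.06 and 0.06 m and z of cheroot_mid in the frame of long_case between 0.024 and 0.042 m and angle between the y axis of cheroot and the y axis of long_case, either way round below 0.5 rad and linear speed of cheroot below 0.02 m/s and value of joint short_case_lid below 0.1 rad); the robot touches nothing.
It fails at once if the cheroot rolls or falls off onto the table (height (world z) of cheroot_mid below 0.018 m).
It fails at once if the cheroot is dropped (falls free faster than 0.8 m/s, about 35 mm of fall) (linear speed of cheroot above 0.8 m/s and contact force between the fingers and cheroot below 0.01 N).
It fails at once if the short case's lid is lifted more than 0.15 rad (value of joint short_case_lid above 0.15 rad).
It fails at once if a bystander is pushed more than 30 mm from its place (distance of any of loose_lid_mid, spool_mid, glue_pot_mid, stamp_mid, dot_box_mid, umber_box_mid, bundle_mid from where it was at the start of the episode above 0.03 m).
It also fails if it takes over 54 s, if anything falls off the work surface, if the arm or the gripper's body presses on something with over 40 N, if the wrist force passes 120 N, or if a joint passes its speed limit or range.

## Robot

A 7-joint arm with a two-finger parallel gripper is mounted at the origin on a cart in front of the work surface, level with it; the furniture and walls round the work are solid. World frame = base frame: x ahead of the robot, y to its left, z up, the work surface at z = 0. Lengths are in m, angles in rad, forces in N, time in s.
With the tool pointing down it reaches from about 0.425 to 0.825 m from the base axis. Payload 3.6 kg.
Tool frame: the origin (TCP) lies where the fingers leave the gripper's body, on its centre line; the fingertips stand 73 mm ahead of it and the grasp point (between the pads) lies 54 mm ahead of it; x points along the fingers, y is the direction in which the jaws open and shut, and the axes are right-handed (so a half turn about x gives the same grasp; the last joint's range is limited). The gripper opens to 85 mm and grips with 20 to 120 N. Pads are 22 mm wide; open, the fingers measure 114 mm over their backs; the gripper's body (76 mm by 85 mm) begins 54 mm behind the grasp point. The pads swing forward as they close: fully open they stand 13 mm farther back than shut.
Start: joints at [1.276, 0.615, -0.013, 1.423, 0.008, 1.103, -0.04], TCP at [0.172, -0.627, 0.304] pointing down, gripper open.
Joint ranges: [-3.12, 3.12], [-0.3, 2.06], [-1.34, 1.32], [0.26, 2.42], [-1.36, 4.5], [0.01, 1.98], [-2.84, 2.84]. Speed limits (rad/s): [2.79, 2.79, 3.14, 3.14, 3.14, 3.14, 3.14].

## Interface

Orientations are given as a unit quaternion [x, y, z, w].
In Python, from station import arm, snapshot, camera_info, ticket gives the robot as it stands. Calls block until the motion is done:
- arm.movep(position, orientation): joint-space move of the TCP to a pose.
- arm.line_to(position, velocity=0.15, ori=None): straight line of the TCP; ori=None keeps the orientation; velocity is the mean speed in m/s.
- arm.move_j(angles): joint-space move.
- arm.move_gripper(opening, effort=None): opening from 0.0 (shut) to 1.0 (fully open); effort is the grip in N (None keeps the last); returns when the fingers have stopped.
- arm.pause(seconds).
- arm.ik(position, orientation): joint angles nearest the present ones, or None.
- snapshot(name): name is "scene" or "top" or "wrist"; returns the picture (420x560x3 uint8, blue, green, red); there is no depth.
- camera_info(name): a dict with "fx", "fy", "cx", "cy" (pixels), "dist_coeffs" ([k1, k2, p1, p2, k3] as OpenCV has them; the pictures are not rectified), "R" (3x3) and "t" (3): a world point X has camera coordinates R X + t; the wrist camera has in their place "T_tool_cam" (4x4, takes a point from camera to tool coordinates, whose origin is the TCP and whose axes are the tool frame's). Camera axes: x right, y down, z forward; pixel columns grow to the right and rows downward; lengths in m; the calibration is good to about 2 mm. A picture is of the moment at which its call begins: read the wrist's pose just before it. camera_info takes no time and is no camera call.
A pose or a line that the arm cannot do raises arm.MotionError and nothing moves.
- ticket.finish_job(): hands the job in, once; it reports no verdict.
Readings, each from a call of its own:
- arm.read_time(): time.
- arm.read_joint_positions(): joint angles.
- arm.read_dq(): joint speeds.
- arm.read_effort(): joint torques, N m.
- arm.read_tool_pos(): TCP position.
- arm.read_eef_rot(): TCP orientation.
- arm.read_ft_force(): force on the tool from outside, world axes, zero at the start.
- arm.read_wrist_torque(): the same for the moment, N m.
- arm.read_opening(): opening from 0.0 (shut) to 1.0 (fully open).
Only numpy, scipy, OpenCV 4.12 (cv2) and the standard library are available. Lean on these libraries where they do the work, as an engineer would, in place of code of your own. Each camera call takes 0.05 s, during which the arm holds its last target.

## Working session

There is one attempt and no reset: what is moved stays moved. The work goes in short steps, each a Python script; the robot and the scene stay as the last script left them, time stands still between calls to the robot, and variables do not carry over. Pictures are saved under pics/ and viewed, and the job is handed in when it is done.

```bash
ls; mkdir -p pics; python3 - <<'E'
from station import arm,snapshot,camera_info
import cv2
for n in("scene","top","wrist"):
    cv2.imwrite(f"pics/{n}0.png",snapshot(n)); print(n,camera_info(n))
print(arm.read_time(),arm.read_tool_pos(),arm.read_eef_rot())
E
```

```text
pics
scene {'fx': 380.99652718735933, 'fy': 380.99652718735933, 'cx': 274.7091074194372, 'cy': 208.35960167326348, 'dist_coeffs': array([0.03683886, 0.        , 0.        , 0.        , 0.        ]), 'R': array([[ 0.66333734, -0.74826506, -0.00910899],
       [-0.29679379, -0.2518946 , -0.92112027],
       [ 0.68694761,  0.61371697, -0.38917152]]), 't': array([-0.36086151,  0.22882192,  0.46687397])}
top {'fx': 517.2346712017361, 'fy': 517.2346712017361, 'cx': 289.3635357887193, 'cy': 213.300161200589, 'dist_coeffs': array([-0.0260693,  0.       ,  0.       ,  0.       ,  0.       ]), 'R': array([[ 0.02014318, -0.99971504, -0.0128096 ],
       [-0.99192462, -0.01837827, -0.1254902 ],
       [ 0.12521903,  0.01523392, -0.99201216]]), 't': array([0.01359013, 0.57190045, 1.42386384])}
wrist {'fx': 296.4047041632107, 'fy': 296.4047041632107, 'cx': 275.53672924295455, 'cy': 208.95907586802812, 'dist_coeffs': array([-0.05008266,  0.        ,  0.        ,  0.        ,  0.        ]), 'T_tool_cam': array([[ 2.37700202e-04, -2.59095269e-01,  9.65851741e-01,
        -6.89428791e-02],
       [ 9.99999767e-01, -5.57031336e-04, -3.95531026e-04,
        -2.14454563e-04],
       [ 6.40489903e-04,  9.65851609e-01,  2.59095076e-01,
        -6.55209034e-02],
       [ 0.00000000e+00,  0.00000000e+00,  0.00000000e+00,
         1.00000000e+00]])}
0.15 [ 0.17189737 -0.62640114  0.30299104] [-0.70068044 -0.09511534  0.70087033 -0.09370579]
```

View pics/top0.png

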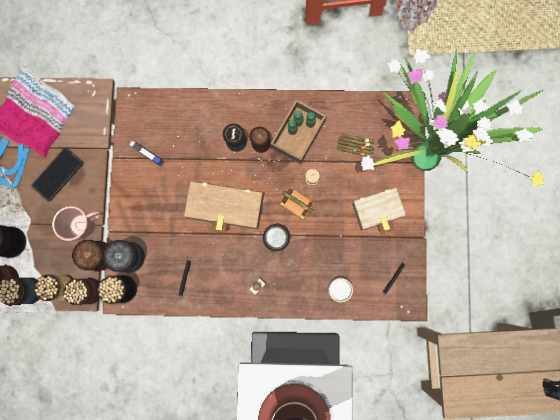

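View pics/scene0.png

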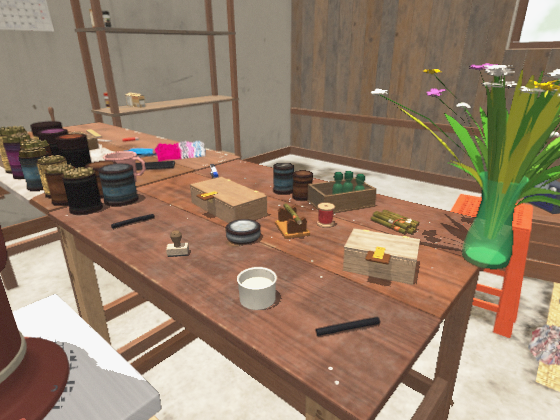

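The top view shows two cases: one at px (224,205), about 78 px long with its tab at (220,223), and a shorter one at (380,208), about 48 px. The cradle is at (297,204). Black rods at (184,278) and (394,278) are not the cheroot. The left case is the long one. I'll enlarge both areas to confirm.

```bash
python3 - <<'E'
import cv2
i=cv2.imread("pics/top0.png"); cv2.imwrite("pics/c1.png",cv2.resize(i[165:255,170:330],None,fx=5,fy=5,interpolation=cv2.INTER_CUBIC))
i=cv2.imread("pics/scene0.png"); cv2.imwrite("pics/c2.png",cv2.resize(i[160:260,180:350],None,fx=4.7,fy=4.7,interpolation=cv2.INTER_CUBIC))
E
```

```text
(no output)
```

View pics/c1.png

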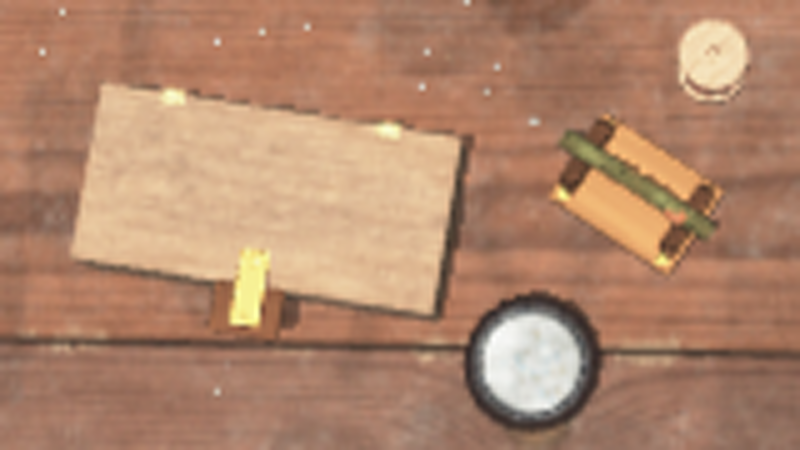

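View pics/c2.png

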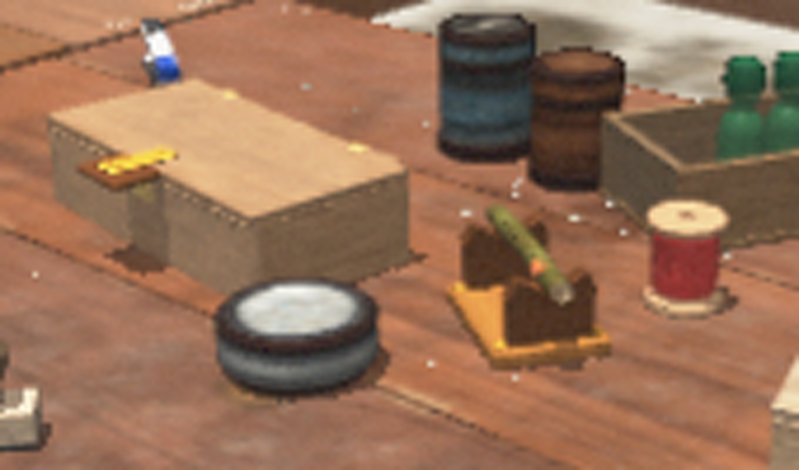

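The crops confirm the long case: 4 lid corners in crop pixels (104,84), (463,133), (438,316), (72,259), with a tab on its front side. The greenish cheroot lies in the cradle with its ends at crop px (567,140) and (713,230). I'll measure these now.

```bash
cat > h.py <<'E'
import numpy as np, cv2
from station import arm,snapshot,camera_info
from scipy.spatial.transform import Rotation as Rn
def ray(name,uv,z,T=None):
    c=camera_info(name);K=np.array([[c["fx"],0,c["cx"]],[0,c["fy"],c["cy"]],[0,0,1]])
    p=cv2.undistortPoints(np.array(uv,float).reshape(-1,1,2),K,c["dist_coeffs"]).reshape(-1,2)
    d=np.c_[p,np.ones(len(p))]
    if "R" in c: R=c["R"].T; o=-R@c["t"]
    else:
        M=T@c["T_tool_cam"]; R=M[:3,:3]; o=M[:3,3]
    d=d@R.T
    return o+d*((z-o[2])/d[:,2])[:,None]
def toolT():
    T=np.eye(4);T[:3,:3]=Rn.from_quat(arm.read_eef_rot()).as_matrix();T[:3,3]=arm.read_tool_pos();return T
def proj(name,X,T=None):
    c=camera_info(name);K=np.array([[c["fx"],0,c["cx"]],[0,c["fy"],c["cy"]],[0,0,1]])
    X=np.atleast_2d(X).astype(float)
    if "R" in c: R,t=c["R"],c["t"]
    else:
        M=np.linalg.inv(T@c["T_tool_cam"]);R,t=M[:3,:3],M[:3,3]
    return cv2.projectPoints(X,cv2.Rodrigues(R)[0],np.array(t,float),K,c["dist_coeffs"])[0].reshape(-1,2)
E
python3 - <<'E'
from h import *
np.set_printoptions(precision=4,suppress=True)
f=lambda a:np.array(a)/5-0.4+[170,165]
L=ray("top",f([(104,84),(463,133),(438,316),(72,259)]),.054);print(L)
print("len",np.linalg.norm(L[0]-L[1]),np.linalg.norm(L[3]-L[2]),np.linalg.norm(L[0]-L[3]),np.linalg.norm(L[1]-L[2]),L.mean(0))
print("yaw",[np.arctan2(*( (a-b)[[0,1]]*[-1,1])) for a,b in((L[0],L[1]),(L[3],L[2]))])
r=ray("top",f([(567,140),(713,230)]),.042);print(r,np.linalg.norm(r[0]-r[1]),r.mean(0))
t=ray("top",f([(215,332),(275,338),(248,290)]),.055);print("tab",t)
o=ray("top",f([(532,360),(712,52)]),.03);print("loose,spool",o)
# verify in scene
print("scene rod", ray("scene",np.array([(490,213),(565,297)])/4.7-.4+[180,160],.042))
print("scene lid", ray("scene",np.array([(50,118),(258,218),(408,170),(205,83)])/4.7-.4+[180,160],.054))
E
```

```text
[[0.6548 0.3052 0.054 ]
 [0.6303 0.1018 0.054 ]
 [0.527  0.113  0.054 ]
 [0.5551 0.3188 0.054 ]]
len 0.20486270792731254 0.20770651618845254 0.10058830152000107 0.1039522018053823 [0.5918 0.2097 0.054 ]
yaw [np.float64(-0.11945591947653231), np.float64(-0.13567556464760394)]
[[ 0.6294  0.0437  0.042 ]
 [ 0.5796 -0.0395  0.042 ]] 0.09697040173097242 [0.6045 0.0021 0.042 ]
tab [[0.5156 0.2368 0.055 ]
 [0.5129 0.2032 0.055 ]
 [0.5394 0.2193 0.055 ]]
loose,spool [[ 0.5054  0.0611  0.03  ]
 [ 0.6839 -0.0378  0.03  ]]
scene rod [[ 0.6294  0.0459  0.042 ]
 [ 0.5747 -0.0453  0.042 ]]
scene lid [[0.5537 0.3083 0.054 ]
 [0.5289 0.1095 0.054 ]
 [0.6244 0.0978 0.054 ]
 [0.6526 0.2889 0.054 ]]
```

```bash
cat >> h.py <<'E'
YAW=-0.127; O=np.array([0.5915,0.2085,0.])
cx=np.array([np.cos(YAW),np.sin(YAW),0]); cy=np.array([-np.sin(YAW),np.cos(YAW),0]); Z=np.array([0,0,1.])
def push(a,lx,z,ly=0.0):
    """tool pose whose upper fingertip corner is at case (lx,ly), height z; pitch a below horizontal"""
    x=np.cos(a)*cx-np.sin(a)*Z; n=np.sin(a)*cx+np.cos(a)*Z
    zt=-n; y=np.cross(zt,x)
    q=Rn.from_matrix(np.c_[x,y,zt]).as_quat()
    return O+cx*lx+cy*ly+Z*z-.011*n-.073*x, q
def down(yaw,flip=1):
    """tool down, jaws across direction with yaw (tool z = flip*(long dir))"""
    l=flip*np.array([-np.sin(yaw),np.cos(yaw),0]); x=-Z; y=np.cross(l,x)
    return Rn.from_matrix(np.c_[x,y,l]).as_quat()
def arc(th,r=.117,off=0): return (.051-r*np.cos(th)+0, .049+r*np.sin(th))
E
python3 - <<'E'
from h import *
np.set_printoptions(precision=3,suppress=True)
for a in (.6,.7,.85):
    print(a,[ (lambda q: None if q is None else q)(arm.ik(*push(a,*p))) for p in [(-.13,.038),(-.066,.039),arc(.8),arc(1.3),arc(1.65)]])
print(toolT())
for f in(1,-1):
    print(f,arm.ik([.603,.001,.107],down(-.53,f)),arm.ik([.6,.2,.1],down(YAW,f)))
print(arm.ik([.115,-.42,.32],arm.read_eef_rot()),arm.ik([.43,.1,.3],down(YAW)))
E
```

```text
0.6 [None, array([-0.302,  1.134, -0.773,  2.393,  2.167,  1.653,  1.817]), array([-0.23 ,  0.857, -0.772,  2.333,  2.079,  1.381,  2.   ]), array([-0.254,  0.737, -0.582,  2.229,  2.103,  1.123,  2.071]), array([-0.318,  0.708, -0.392,  2.148,  2.145,  0.954,  2.068])]
0.7 [None, array([-0.166,  1.154, -0.963,  2.366,  2.116,  1.636,  1.993]), array([-0.309,  0.734, -0.582,  2.294,  2.035,  1.083,  2.019]), array([-0.476,  0.628, -0.202,  2.189,  2.072,  0.759,  2.035]), array([-0.548,  0.638, -0.013,  2.106,  2.117,  0.61 ,  2.024])]
0.85 [None, array([-0.208,  0.957, -0.772,  2.314,  2.042,  1.213,  2.016]), array([-0.637,  0.599, -0.014,  2.229,  2.007,  0.542,  2.013]), array([-0.812,  0.599,  0.357,  2.115,  2.019,  0.268,  2.051]), array([-0.873,  0.66 ,  0.545,  2.028,  2.233,  0.115,  1.849])]
[[-0.001  0.265 -0.964  0.172]
 [ 0.002 -0.964 -0.265 -0.626]
 [-1.    -0.002 -0.     0.303]
 [ 0.     0.     0.     1.   ]]
1 [ 0.558  1.097 -1.153  1.725  1.118  1.13   1.65 ] [ 0.215  1.135 -1.153  1.638  1.124  1.165  1.779]
-1 [ 0.083  0.793 -0.2    1.741  0.242  0.632 -0.784] [-0.155  0.852 -0.347  1.651  0.404  0.71  -0.829]
[ 1.272  0.267 -0.024  1.98   0.008  0.897 -0.059] [ 0.504  0.513 -1.145  1.978  0.555  1.011  2.109]
```

```bash
cat >> h.py <<'E'
def push2(a,lx,z,az=YAW,flip=1,ly=0.0):
    h=np.array([np.cos(az),np.sin(az),0])
    x=np.cos(a)*h-np.sin(a)*Z; n=np.sin(a)*h+np.cos(a)*Z
    zt=-n*flip; y=np.cross(zt,x)
    return O+cx*lx+cy*ly+Z*z-.011*n-.073*x, Rn.from_matrix(np.c_[x,y,zt]).as_quat()
E
python3 - <<'E'
from h import *
np.set_printoptions(precision=2,suppress=True)
for flip in(1,-1):
  for az in(-.127,.15,.4):
    for a in(.5,.7,.9):
      print(flip,az,a,*[arm.ik(*push2(a,*p,az,flip)) for p in [(-.1,.1),(-.1,.038),(-.066,.039),arc(1.65)]])
E
```

```text
1 -0.127 0.5 None None [-0.45  1.14 -0.58  2.41  2.2   1.68  1.64] [-0.22  0.8  -0.58  2.19  2.21  1.22  2.06]
1 -0.127 0.7 None None [-0.17  1.15 -0.96  2.37  2.12  1.64  1.99] [-0.55  0.64 -0.01  2.11  2.12  0.61  2.02]
1 -0.127 0.9 [-0.61  0.64 -0.2   2.35  1.99  0.69  1.9 ] [-0.25  0.93 -0.77  2.36  1.99  1.18  1.97] [-0.3   0.86 -0.58  2.29  2.04  0.99  1.98] [-0.75  0.62  0.38  1.99  1.54  0.16  2.59]
1 0.15 0.5 None None None [ 0.15  0.94 -0.96  2.27  2.5   1.27  2.36]
1 0.15 0.7 None None None [-0.04  0.68 -0.58  2.17  2.36  0.74  2.26]
1 0.15 0.9 None None [-0.07  0.93 -0.77  2.37  2.27  1.04  2.2 ] [-0.39  0.57 -0.02  2.04  2.21  0.21  2.3 ]
1 0.4 0.5 None None None [ 0.4   1.05 -1.15  2.28  2.67  1.07  2.65]
1 0.4 0.7 None None None [ 0.21  0.74 -0.77  2.17  2.58  0.62  2.42]
1 0.4 0.9 None None [ 0.05  0.93 -0.77  2.39  2.5   0.91  2.35] [-0.04  0.59 -0.39  2.04  2.31  0.2   2.55]
-1 -0.127 0.5 None None [-0.45  1.14 -0.58  2.41  2.2   1.68 -1.5 ] [-0.11  0.87 -0.77  2.18  2.2   1.34 -0.98]
-1 -0.127 0.7 None None [-0.17  1.15 -0.96  2.37  2.12  1.64 -1.15] [-0.06  0.76 -0.77  2.09  1.99  1.05 -0.78]
-1 -0.127 0.9 [-0.05  0.94 -1.15  2.33  1.81  1.37 -0.93] [-0.07  1.14 -1.15  2.35  1.94  1.53 -1.  ] [-0.    1.14 -1.15  2.29  1.97  1.48 -0.89] [-0.24  0.62 -0.39  1.98  1.62  0.6  -0.5 ]
-1 0.15 0.5 None None None [ 0.24  1.05 -1.15  2.27  2.47  1.38 -0.62]
-1 0.15 0.7 None None None [ 0.26  0.93 -1.15  2.16  2.18  1.1  -0.48]
-1 0.15 0.9 None None [ 0.11  1.14 -1.15  2.37  2.15  1.34 -0.69] [ 0.2   0.76 -0.96  2.02  1.82  0.76 -0.25]
-1 0.4 0.5 None None None [ 0.4   1.05 -1.15  2.28  2.67  1.07 -0.49]
-1 0.4 0.7 None None None [ 0.4   0.92 -1.15  2.17  2.32  0.83 -0.31]
-1 0.4 0.9 None None [ 0.24  1.13 -1.15  2.39  2.29  1.16 -0.45] [ 0.38  0.86 -1.15  2.03  1.84  0.7   0.08]
```

```bash
python3 - <<'E'
from h import *
np.set_printoptions(precision=2,suppress=True)
for flip in(1,):
  for az in(-.4,-.7,-1.):
    for a in(.5,.7,.9):
      print(flip,az,a,*[arm.ik(*push2(a,*p,az,flip)) for p in [(-.1,.1),(-.1,.038),(-.066,.039),arc(1.65)]])
E
```

```text
1 -0.4 0.5 [-0.39  1.12 -0.96  2.29  1.77  1.89  1.72] [-0.48  1.19 -0.77  2.28  1.84  1.8   1.6 ] [-0.53  1.11 -0.58  2.23  1.88  1.6   1.63] [-0.69  0.76 -0.01  2.04  1.84  0.95  1.95]
1 -0.4 0.7 [-0.53  0.82 -0.58  2.27  1.71  1.26  1.8 ] [-0.41  1.05 -0.77  2.27  1.81  1.51  1.73] [-0.46  0.98 -0.58  2.22  1.84  1.31  1.76] [-0.88  0.71  0.37  1.98  1.59  0.49  2.19]
1 -0.4 0.9 [-0.68  0.66 -0.2   2.23  1.58  0.75  2.01] [-0.56  0.83 -0.39  2.24  1.75  0.92  1.83] [-0.62  0.81 -0.2   2.19  1.76  0.76  1.87] [-1.21  0.96  1.17  1.9  -1.07  0.39 -1.53]
1 -0.7 0.5 [-0.41  1.13 -0.96  2.07  1.55  1.92  1.7 ] [-0.41  1.28 -0.96  2.06  1.64  1.98  1.63] [-0.45  1.18 -0.77  2.01  1.64  1.77  1.7 ] [-0.5   0.86 -0.39  1.81  1.55  1.34  2.12]
1 -0.7 0.7 [-0.27  1.12 -1.15  2.07  1.54  1.86  1.81] [-0.44  1.06 -0.77  2.08  1.55  1.53  1.72] [-0.5   0.99 -0.58  2.03  1.55  1.35  1.79] [-0.24  0.88 -0.77  1.77  1.53  1.43  2.28]
1 -0.7 0.9 [-0.17  1.02 -1.15  2.06  1.47  1.61  1.94] [-1.39  1.06  0.93  2.11 -0.51  0.21 -2.6 ] [-1.34  1.07  0.93  2.05 -0.53  0.23 -2.54] [-1.2   0.99  1.12  1.75 -0.47  0.54 -2.38]
1 -1.0 0.5 [-0.41  1.17 -0.96  1.85  1.38  1.98  1.67] [-0.5   1.2  -0.77  1.83  1.38  1.81  1.63] [-0.46  1.2  -0.77  1.78  1.43  1.81  1.71] [-0.34  1.04 -0.77  1.56  1.5   1.8   2.14]
1 -1.0 0.7 [-0.28  1.16 -1.15  1.87  1.39  1.94  1.72] [-1.55  1.44  1.3   1.91 -0.72  0.7  -2.72] [-0.24  1.3  -1.15  1.82  1.54  1.97  1.75] [-0.15  1.12 -1.15  1.54  1.58  1.92  2.21]
1 -1.0 0.9 [-0.19  1.06 -1.15  1.89  1.33  1.71  1.81] [-1.48  1.34  1.31  1.95 -0.91  0.74 -2.46] [-0.16  1.21 -1.15  1.84  1.47  1.74  1.82] [-0.08  1.05 -1.15  1.53  1.44  1.74  2.28]
```

```bash
python3 - <<'E'
from h import *
np.set_printoptions(precision=3,suppress=True)
arm.move_gripper(0.0)
arm.move_j([1.272,0.267,-0.024,1.98,0.008,0.897,-0.059])
a,az=.7,-.4
q=arm.ik(*push2(a,-.1,.2,az)); print(q)
if q is not None:
    arm.move_j(q)
    print(arm.read_time(),arm.read_tool_pos(),arm.read_ft_force(),arm.read_opening())
    cv2.imwrite("pics/s1.png",snapshot("scene")); T=toolT(); cv2.imwrite("pics/w1.png",snapshot("wrist"))
    np.save("w1.npy",T)
E
```

```text
[-0.391  0.632 -0.772  2.218  1.531  1.282  2.078]
4.4083 [0.435 0.245 0.239] [ 0.739 -0.458 -0.571] 0.0024436693671371517
```

View pics/s1.png

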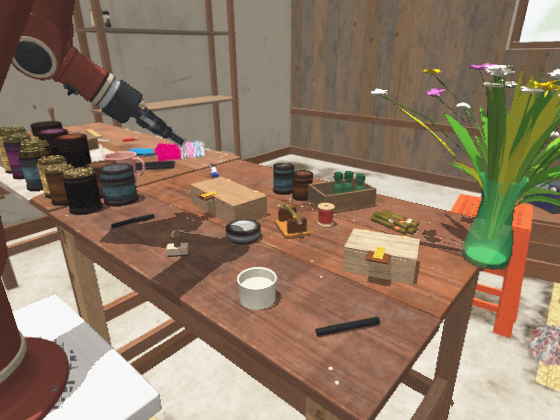

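View pics/w1.png

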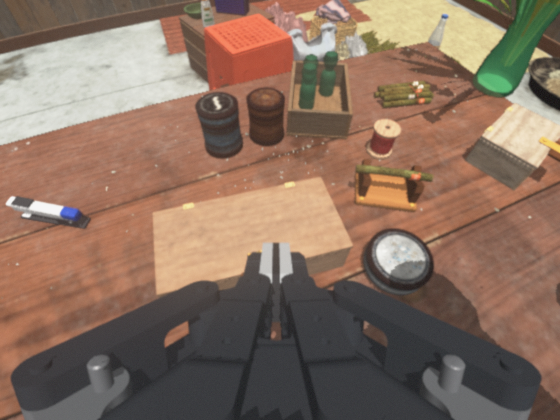

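The wrist view shows closed, slender fingertips at (276,245) above the lid. Its back corners are at (153,215) and (328,181), with the right-front corner at (350,240). Nothing has been disturbed. I'll check these corners against the top-view values, then push.

```bash
python3 - <<'E'
from h import *
np.set_printoptions(precision=4,suppress=True)
T=np.load("w1.npy")
print(ray("wrist",[(153,215),(328,181),(350,238)],.054,T))
print("rod",ray("wrist",[(357,169),(431,177)],.042,T))
print("expected corners",[O+cx*.051+cy*s for s in(.103,-.103)],O-cx*.05-cy*.103)
a,az=.7,-.4
def go(lx,z,v): 
    p,q=push2(a,lx,z,az); arm.line_to(p,velocity=v)
go(-.1,.045,.15); go(-.1,.036,.05); print(arm.read_ft_force(),arm.read_time())
go(-.068,.036,.06); print(arm.read_ft_force(),arm.read_tool_pos()-push2(a,-.068,.036,az)[0],arm.read_time())
cv2.imwrite("pics/s2.png",snapshot("scene"))
E
```

```text
[[0.6501 0.3048 0.054 ]
 [0.6165 0.0973 0.054 ]
 [0.5368 0.1143 0.054 ]]
rod [[ 0.6281  0.045   0.042 ]
 [ 0.578  -0.0383  0.042 ]]
expected corners [array([0.6551, 0.3042, 0.    ]), array([0.629 , 0.0999, 0.    ])] [0.5289 0.1127 0.    ]
[0.3217 0.0663 0.2094] 6.025
[ 0.3431 -0.145  -0.2618] [-0.     -0.0001 -0.    ] 6.7083
```

```bash
python3 - <<'E'
import cv2
i=cv2.imread("pics/s2.png"); cv2.imwrite("pics/c3.png",cv2.resize(i[120:280,100:320],None,fx=3.6,fy=3.6,interpolation=cv2.INTER_CUBIC))
E
```

```text
(no output)
```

View pics/c3.png

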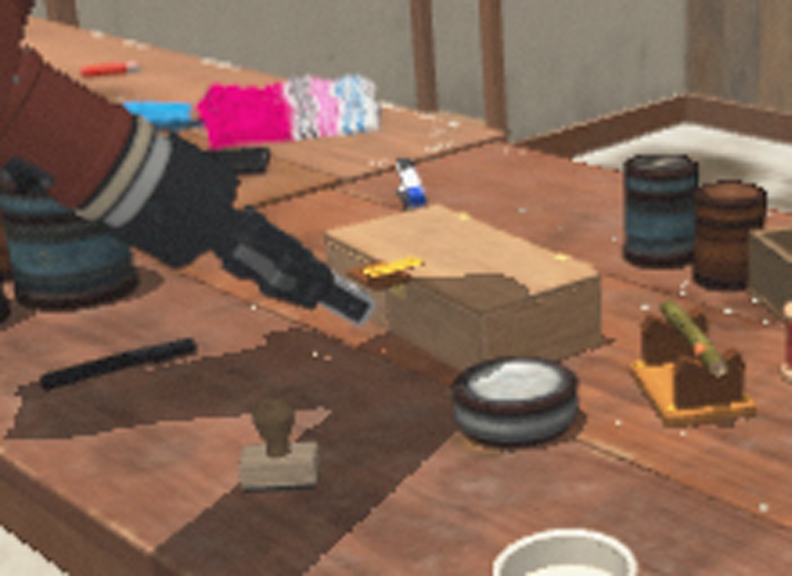

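The tip sits just under the tab, at crop px (370,305) with the tab at (385,275), and there is no contact force. Next I lift along the arc while watching the force.

```bash
python3 - <<'E'
from h import *
np.set_printoptions(precision=2,suppress=True)
a,az=.7,-.4
for th in (.1,.25,.45,.65,.85,1.05):
    p,q=push2(a,*arc(th),az); arm.line_to(p,velocity=.08)
    print(th,arm.read_ft_force(),arm.read_time())
cv2.imwrite("pics/s3.png",snapshot("scene")); cv2.imwrite("pics/t3.png",snapshot("top"))
i=cv2.imread("pics/s3.png")[100:260,100:320];j=cv2.imread("pics/t3.png")[150:270,150:300]
cv2.imwrite("pics/c4.png",np.hstack([cv2.resize(i,(440,320)),cv2.resize(j,(400,320))])[:,:800])
E
```

```text
0.1 [-0.85  0.25 -0.38] 7.2167
0.25 [-0.73  0.37 -0.42] 7.5833
0.45 [-0.4   0.29 -0.6 ] 8.025
0.65 [-0.69 -0.54 -0.76] 8.4667
0.85 [ 0.39 -0.49 -0.2 ] 8.9083
1.05 [-0.11 -0.74 -0.16] 9.35
```

View pics/c4.png

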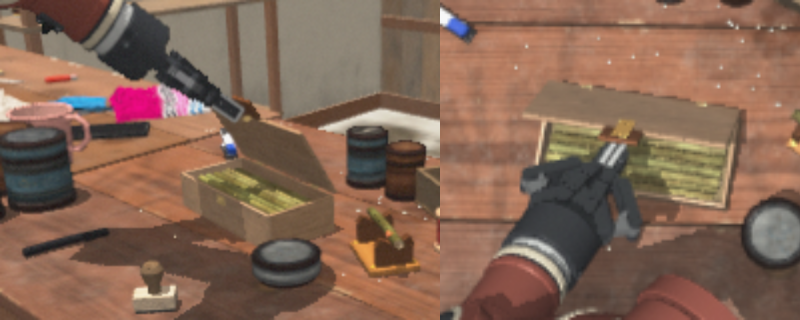

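The lid is riding up on the fingers at roughly 1.05 rad. I'll continue gently past balance.

```bash
python3 - <<'E'
from h import *
np.set_printoptions(precision=2,suppress=True)
a,az=.7,-.4
for th in (1.2,1.35,1.5,1.6,1.66):
    p,q=push2(a,*arc(th),az); arm.line_to(p,velocity=.06)
    print(th,arm.read_ft_force(),arm.read_time())
arm.pause(.3);print(arm.read_ft_force())
p=arm.read_tool_pos()
arm.line_to(p-cx*.06+Z*.01,velocity=.15)
arm.pause(.4)
cv2.imwrite("pics/s4.png",snapshot("scene")); cv2.imwrite("pics/t4.png",snapshot("top"))
i=cv2.imread("pics/s4.png")[100:260,100:320];j=cv2.imread("pics/t4.png")[150:270,150:300]
cv2.imwrite("pics/c5.png",np.hstack([cv2.resize(i,(440,320)),cv2.resize(j,(400,320))])[:,:800])
print(arm.read_ft_force(),arm.read_time(),arm.read_joint_positions())
E
```

```text
1.2 [ 0.6   0.2  -0.03] 9.8917
1.35 [-0.49 -0.69  0.36] 10.3333
1.5 [-0.8   0.08 -0.27] 10.775
1.6 [0.76 0.62 0.21] 11.1167
1.66 [-0.33  0.22  0.69] 11.3833
[-1.19 -0.16  0.06]
[ 0.02  0.4  -0.55] 12.7417 [-0.28  0.72 -0.68  2.07  1.67  1.19  2.21]
```

View pics/c5.png

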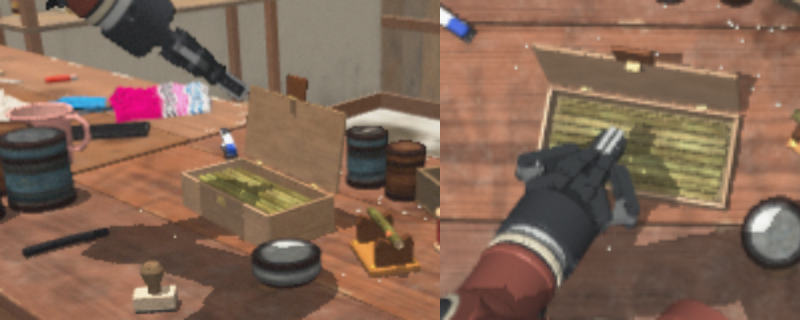

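The lid leans past vertical on its stop with the fingers clear. Next is a hover over the cradle to refine the cheroot's pose.

```bash
python3 - <<'E'
from h import *
np.set_printoptions(precision=3,suppress=True)
arm.line_to([.43,.22,.33],velocity=.25)
q=down(-.53,-1)
j=arm.ik([.53,.0,.3],q);print(j)
arm.move_j([0.083,.4,-.2,2.0,.242,.74,-.784] if j is None or abs(j[4])>1.2 else j)
arm.move_gripper(.45)
arm.movep([.600,.0,.22],q)
print(arm.read_time(),arm.read_joint_positions(),arm.read_tool_pos())
T=toolT();np.save("w2.npy",T);cv2.imwrite("pics/w2.png",snapshot("wrist"));cv2.imwrite("pics/s5.png",snapshot("scene"))
E
```

```text
[-0.709  0.667  1.135  1.796 -0.67   1.127  0.125]
16.3917 [-0.582  0.837  1.01   1.693 -0.794  1.078  0.154] [ 0.599 -0.001  0.22 ]
```

View pics/w2.png

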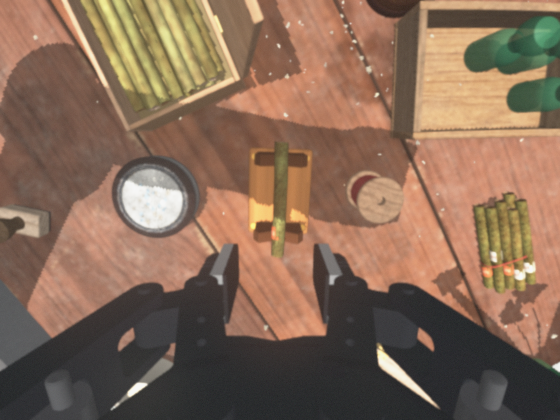

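View pics/s5.png

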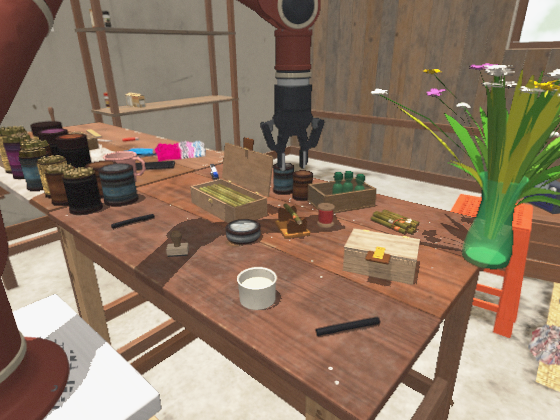

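The wrist view shows the cheroot from (282,142) to (278,257), nearly parallel to the fingers, and the lid still open.

```bash
python3 - <<'E'
from h import *
np.set_printoptions(precision=4,suppress=True)
T=np.load("w2.npy")
r=ray("wrist",[(282,142),(278,257)],.042,T);d=r[0]-r[1]
print(r,r.mean(0),np.linalg.norm(d),np.arctan2(-d[0],d[1]))
c=ray("wrist",[(250,150),(311,149),(305,241),(249,234)],.010,T);print(c,c.mean(0))
# long-case near corner of rim
print("rim corner",ray("wrist",[(237,77),(133,128)],.049,T),O+cx*.051-cy*.103,O-cx*.053-cy*.103)
for f in(1,-1):print(arm.ik(O+cx*-.004+Z*.2,down(YAW,f)),arm.ik(O+cx*-.004+Z*.1,down(YAW,f)))
E
```

```text
[[ 0.632   0.0446  0.042 ]
 [ 0.5779 -0.0414  0.042 ]] [0.605  0.0016 0.042 ] 0.1015313136908645 -0.5616322601647755
[[ 0.6027  0.0519  0.01  ]
 [ 0.6519  0.024   0.01  ]
 [ 0.603  -0.0526  0.01  ]
 [ 0.5584 -0.0178  0.01  ]] [0.604  0.0014 0.01  ]
rim corner [[0.627  0.104  0.049 ]
 [0.536  0.1147 0.049 ]] [0.629  0.0999 0.    ] [0.5259 0.113  0.    ]
[ 0.0544  0.8006 -0.7727  1.6077  0.6372  1.0013  2.0928] [-0.979   1.2468  1.3103  1.7054 -1.2714  1.2821 -2.6288]
[-0.8693  0.8603  0.9221  1.6395 -0.773   1.0453  0.1693] [-0.8219  0.9764  0.818   1.7006 -0.8977  0.8839  0.2618]
```

```bash
python3 - <<'E'
from h import *
np.set_printoptions(precision=3,suppress=True)
q=down(-.555,-1); x,y=.6047,.0016
arm.line_to([x,y,.16],velocity=.12,ori=q)
arm.line_to([x,y,.107],velocity=.08)
print(arm.read_ft_force(),arm.read_tool_pos())
arm.move_gripper(0.0,effort=30)
print(arm.read_opening(),arm.read_ft_force(),arm.read_time())
arm.line_to([x,y,.135],velocity=.06)
arm.pause(.1);print(arm.read_opening(),arm.read_ft_force(),arm.read_time())
T=toolT();np.save("w3.npy",T);cv2.imwrite("pics/w3.png",snapshot("wrist"))
i=snapshot("scene")[90:260,190:370];cv2.imwrite("pics/c6.png",cv2.resize(i,None,fx=3.5,fy=3.5))
E
```

```text
[ 0.497 -0.779  0.729] [0.605 0.001 0.107]
0.124663174485236 [-2.351 -0.242  4.815] 18.3083
0.12298683483279256 [ 0.411 -0.259  0.301] 19.025
```

View pics/w3.png

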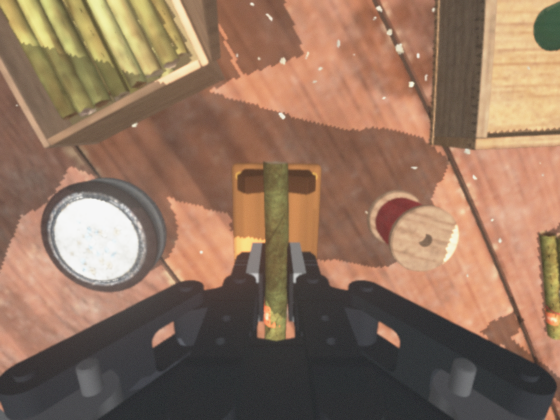

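View pics/c6.png

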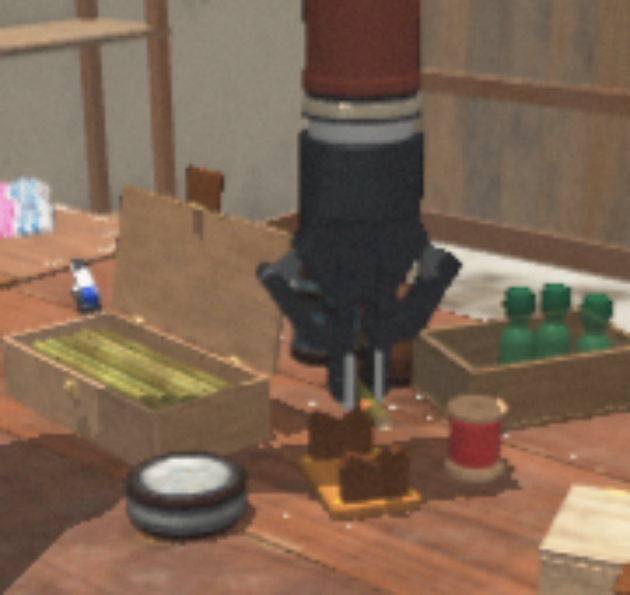

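The cheroot is held level near its middle, from (276,165) to (275,335), with an opening of about 10.5 mm for the 12 mm rod. The knuckles are about 125 mm wide, so I'll place it 13 mm in front of the case centre to clear the lid.

```bash
python3 - <<'E'
from h import *
np.set_printoptions(precision=3,suppress=True)
T=np.load("w3.npy"); r=ray("wrist",[(276,165),(275,337)],.07,T);print("len",np.linalg.norm(r[0]-r[1]))
arm.line_to([.6047,.0016,.25],velocity=.2)
q=down(YAW,-1); P=O-cx*.013
arm.line_to(P+Z*.25,velocity=.15,ori=q)
print(arm.read_time(),arm.read_joint_positions(),arm.read_opening())
arm.line_to(P+Z*.16,velocity=.12); print(arm.read_ft_force(),arm.read_time())
T=toolT();np.save("w4.npy",T);cv2.imwrite("pics/w4.png",snapshot("wrist"))
i=snapshot("scene")[70:240,150:330];cv2.imwrite("pics/c7.png",cv2.resize(i,None,fx=3.5,fy=3.5))
E
```

```text
len 0.09113958174661879
21.4 [-0.901  0.796  0.968  1.616 -0.712  1.119  0.123] 0.12699943028305116
[0.211 0.168 0.476] 22.3
```

View pics/w4.png

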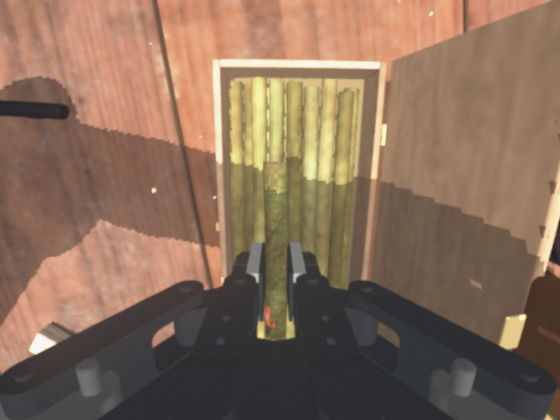

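View pics/c7.png

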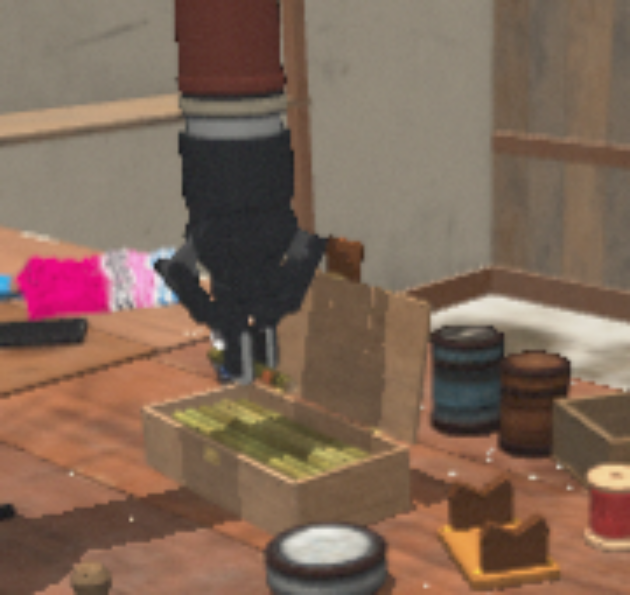

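Held in line with the case and centred between its walls, with the lid still open. I'll descend in steps, checking the force.

```bash
python3 - <<'E'
from h import *
np.set_printoptions(precision=3,suppress=True)
P=O-cx*.013; f0=arm.read_ft_force()
for z in(.135,.118,.108,.103,.100):
    arm.line_to(P+Z*z,velocity=.05); f=arm.read_ft_force(); print(z,f,arm.read_time())
    if np.linalg.norm(f-f0)>5: break
T=toolT();cv2.imwrite("pics/w5.png",snapshot("wrist"))
i=snapshot("scene")[70:240,150:330];cv2.imwrite("pics/c8.png",cv2.resize(i,None,fx=3.5,fy=3.5))
E
```

```text
0.135 [ 0.696 -0.115  0.199] 23.05
0.118 [-0.663 -0.548  0.374] 23.5417
0.108 [ 0.081 -0.153 -0.224] 23.8917
0.103 [0.66  0.36  0.356] 24.1417
0.1 [-0.343  0.028 -0.003] 24.3917
```

View pics/w5.png

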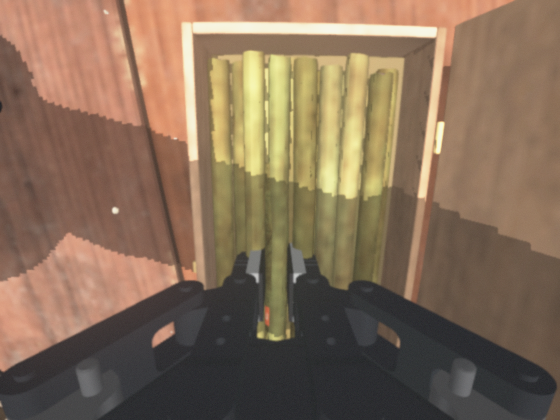

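View pics/c8.png

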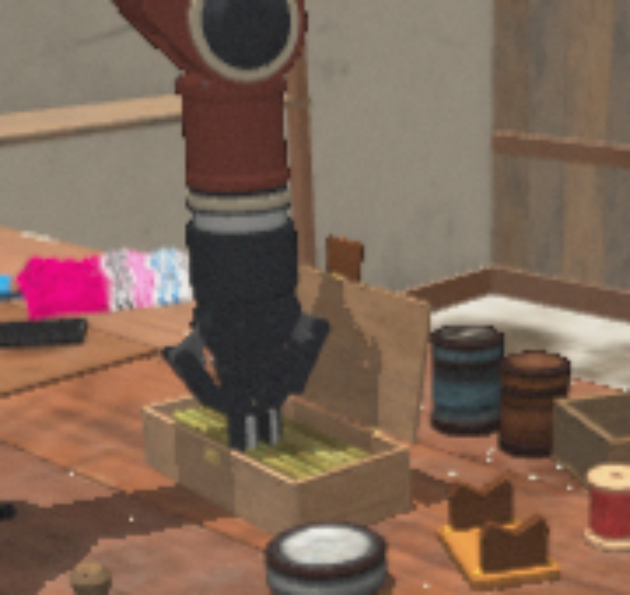

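Inside the case without contact. I'll lower a little more until touch, then release.

```bash
python3 - <<'E'
from h import *
np.set_printoptions(precision=3,suppress=True)
P=O-cx*.013
for z in(.0985,.097,.096):
    arm.line_to(P+Z*z,velocity=.03); f=arm.read_ft_force(); print(z,f)
    if f[2]>2.5: break
arm.move_gripper(.24); arm.pause(.4); print(arm.read_opening(),arm.read_ft_force())
arm.line_to(P+Z*.13,velocity=.06)
arm.line_to(P+Z*.26,velocity=.15)
arm.line_to(P+Z*.27-cx*.06-cy*.08,velocity=.15)
arm.pause(.4);print(arm.read_time(),arm.read_ft_force())
T=toolT();np.save("w6.npy",T);cv2.imwrite("pics/w6.png",snapshot("wrist"))
cv2.imwrite("pics/s6.png",snapshot("scene"));cv2.imwrite("pics/t6.png",snapshot("top"))
E
```

```text
0.0985 [ 0.14  -0.393 -0.141]
0.097 [-0.199  1.042  0.354]
0.096 [-1.343  0.084  5.602]
0.2419253262409855 [0.918 0.879 5.662]
28.8583 [0.053 0.61  0.596]
```

View pics/w6.png

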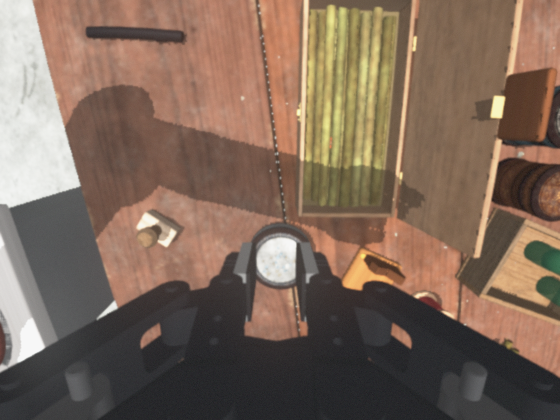

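View pics/s6.png

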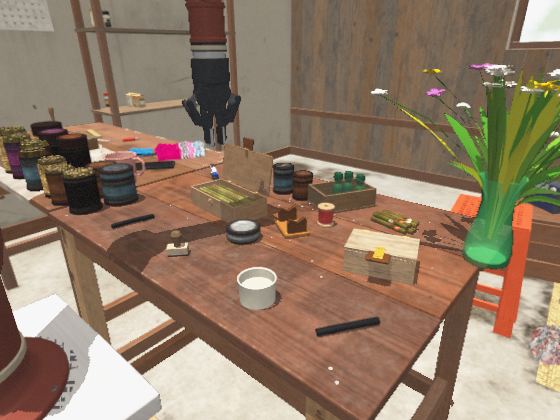

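```bash
python3 - <<'E'
import cv2,numpy as np
i=cv2.imread("pics/w6.png")[0:225,280:440]; j=cv2.imread("pics/s6.png")[140:230,180:290]
cv2.imwrite("pics/c9.png",np.hstack([cv2.resize(i,(400,560),interpolation=cv2.INTER_CUBIC),cv2.resize(j,(400,560*1),interpolation=cv2.INTER_CUBIC)]))
E
```

```text
(no output)
```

View pics/c9.png

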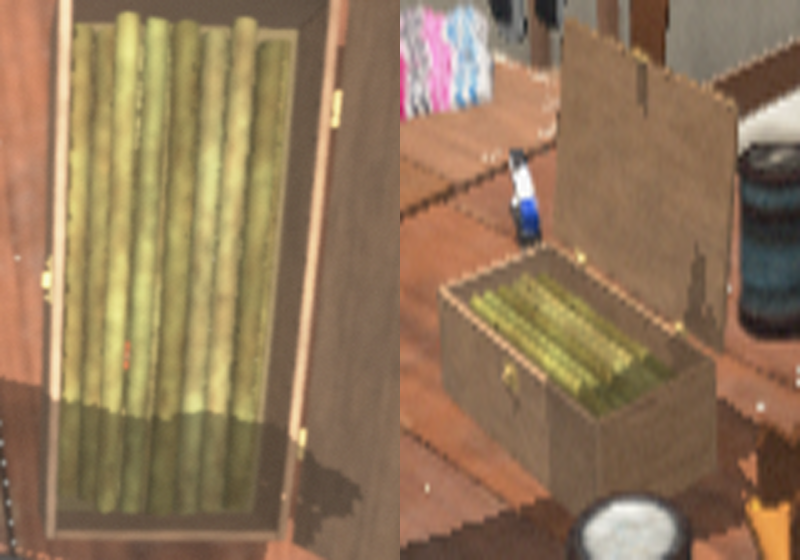

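The red band of the cheroot shows at crop (127,355), lengthways among the layer and hard to tell apart. I'll localise it and take a closer look from above.

```bash
python3 - <<'E'
from h import *
np.set_printoptions(precision=4,suppress=True)
T=np.load("w6.npy"); p=ray("wrist",[(330.8,142.6)],.031,T)[0]-O
print("band in case",p@cx,p@cy)
P=O-cx*.013
arm.line_to(P-cy*.10+Z*.25-cx*.0,velocity=.15)
arm.pause(.2)
T=toolT();np.save("w7.npy",T);im=snapshot("wrist");cv2.imwrite("pics/w7.png",im)
print(arm.read_time())
cv2.imwrite("pics/c10.png",cv2.resize(im[0:250,170:450],None,fx=2.4,fy=2.4,interpolation=cv2.INTER_CUBIC))
E
```

```text
band in case -0.016768667534860407 -0.026699738585874218
29.85
```

View pics/c10.png

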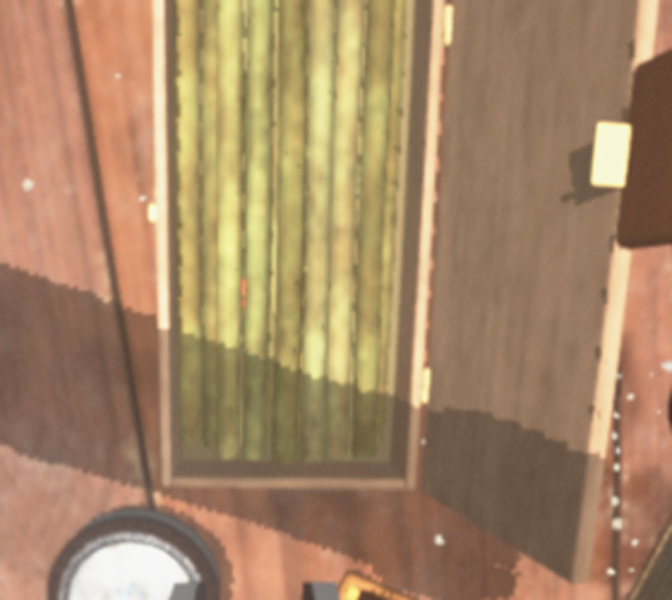

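```bash
python3 - <<'E'
from h import *
np.set_printoptions(precision=4,suppress=True)
for z in(.02,.031,.04):
  for n,uv in(("w6",(330.8,142.6)),("w7",(271.7,122))):
    p=ray("wrist",[uv],z,np.load(n+".npy"))[0]-O; print(z,n,p@cx,p@cy)
im=cv2.imread("pics/w7.png")
c=cv2.resize(im[60:200,230:350],None,fx=4.2,fy=4.2,interpolation=cv2.INTER_CUBIC)
l=cv2.cvtColor(c,cv2.COLOR_BGR2LAB);l[:,:,0]=cv2.createCLAHE(4,(4,4)).apply(l[:,:,0])
cv2.imwrite("pics/c11.png",cv2.cvtColor(l,cv2.COLOR_LAB2BGR))
T=np.load("w7.npy")
print("expected rod ends px",proj("wrist",[O-cx*.013+cy*s+Z*.036 for s in(.051,-.051)],T))
E
```

```text
0.02 w6 -0.014771864533031098 -0.0271438102653789
0.02 w7 -0.017611681972475215 -0.026065301281970044
0.031 w6 -0.01676806113510634 -0.02670059044306712
0.031 w7 -0.017457651813808518 -0.026354517620238733
0.04 w6 -0.018401312900440454 -0.026337956042993844
0.04 w7 -0.017331627138535786 -0.0265911491697313
expected rod ends px [[276.551   30.0567]
 [276.4359 148.9695]]
```

View pics/c11.png

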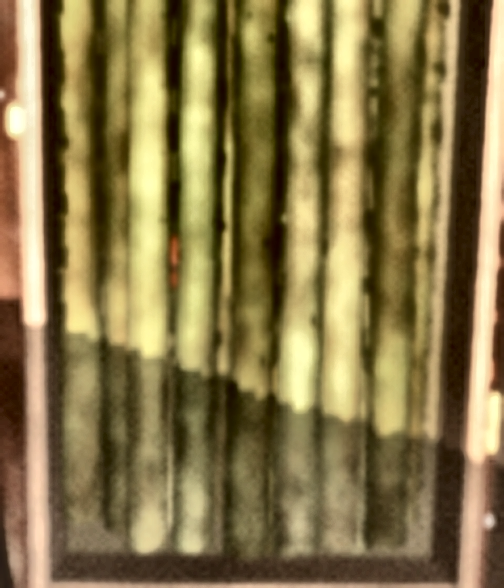

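The two wrist views agree that the band is at case (-17,-27) mm and z about 34 mm. That puts the cheroot's centre near (-15, 0) mm, flat and lengthways in a gap of the layer. The cradle is empty, the lid is open and the arm is clear, so I'm handing in.

```bash
python3 - <<'E'
from station import arm,ticket
print(arm.read_ft_force(),arm.read_time()); print(ticket.finish_job())
E
```

```text
[0.23913264 0.69673942 0.66795376] 29.85
the job is handed in; nothing more can be done
None
```

I pushed the long case's lid up by its tab until it fell back on its stop, and laid the cheroot lengthways in the open case. I handed the job in at about 30 s; no verdict was reported.

**Last checks:**
- **Lid:** it stands open by itself, with the fingers well clear.
- **Cheroot:** the cradle is empty. Two wrist views put the cheroot's red band at case x -17 mm, y -27 mm, z about 34 mm. I infer from this that its centre is near x -15 mm, y 0 mm.
- **Other objects:** the short case and the loose objects look unmoved in the last scene picture.
- **Robot:** it touched nothing at the end, and the wrist force readings showed only noise.

**Not confirmed directly:** the cheroot lies in a gap between the stored ones and looks much the same, so only its red band could be seen. That it lies flat and lengthways follows from how I released it: aligned with the case and at floor height, with about 5 N of contact at the fingertips.

One check disagreed: in the gripper, the cheroot measured 91 mm instead of 102 mm. I put this down to the gripper hiding its near end.

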